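Hook the polish box onto the mat

ROBOT

A 6-joint arm with a two-finger parallel gripper is mounted at the origin on the work surface. World frame = base frame: x ahead of the robot, y to its left, z up, the work surface at z = 0. Lengths are in m, angles in rad, forces in N, time in s.
With the tool pointing down it reaches from about 0.375 to 0.9 m from the base axis. Payload 3.1 kg.
Tool frame: the origin (TCP) lies on the front face of the gripper's body, between the roots of the fingers; the fingertips stand 73 mm ahead of it and the grasp point (between the pads) lies 54 mm ahead of it (manip.finger_overhang is the distance from the TCP to the fingertips, in m); z points along the fingers, y is the direction in which the jaws open and shut (so a half turn about z gives the same grasp; the last joint's range is limited). The gripper opens to 85 mm and grips with 20 to 120 N. Pads are 22 mm wide; open, the fingers measure 114 mm over their backs; the gripper's body (76 mm by 85 mm) begins 54 mm behind the grasp point. The pads swing forward as they close: fully open they stand 13 mm farther back than shut.
Start: joints at [-1.52, 0.527, 1.433, -0, 1.181, -0.178], TCP at [0.142, -0.609, 0.304] pointing down, gripper open.
Joint ranges: [-3.08, 3.08], [-0.75, 2.2], [0.22, 2.44], [-1.43, 4.57], [0, 2.65], [-2.85, 2.85]. Speed limits (rad/s): [2.79, 2.79, 3.14, 3.14, 3.14, 3.14].

INTERFACE

Orientations are given as a unit quaternion [x, y, z, w].
In Python, from station import manip gives the robot as it stands.
- The arm moves only by the tool apply_moves, never from a script. Its argument "increments" is a list that holds one entry, the list of rows, each a list of 4 numbers: the shift along the tool's x, y, z in m, then the turn about the tool's z in degrees. In form: [[[dx, dy, dz, spin], ...]]. A call has 1 to 5 rows; each row shifts and turns the pose as measured when the row begins, along the tool's axes as they then stand; what a row does not reach is not made up. A row lasts 1/10 s, in which the tool goes at most 50 mm and 8.59 degrees, less where a joint would pass 70% of its speed; a pose out of reach is approached as far as the arm can. A call with a gripper value outside its range is refused whole. "fingers" is the opening, from 0 (shut) to 1 (fully open), set as the call begins (left out, the last holds). The fingers move at their own pace and stop on an object; "newtons" is the grip in N (left out, the last holds). Time passes only in rows, so rows that do not move let the fingers close. It gives the time, the measured TCP pose, the force and the opening at its end, in the units of the state.
- manip.sense(): the state, without advancing time (a new reading comes with each control period).
- manip.snapshot(name): name is "scene" or "top" or "wrist"; returns (picture, depth): 384x512x3 uint8, red, green, blue; 384x512 float32, m along the optical axis (not along the pixel's ray), 0 where there is no reading.
- manip.camera_model(name): a dict with "mtx" (3x3 intrinsics, pixels), "distortion" ([k1, k2, p1, p2, k3] as OpenCV has them; the pictures are not rectified), "R" (3x3) and "t" (3): a world point X has camera coordinates R X + t; the wrist camera has in their place "mount" (4x4, takes a point from camera to tool coordinates, whose origin is the TCP and whose axes are the flange's). Camera axes: x right, y down, z forward; pixel columns grow to the right and rows downward; lengths in m; the calibration is good to about 2 mm. A picture is of the moment at which its call begins: read the wrist's pose just before it. camera_model takes no time and is no camera call.
- manip.sign_off(): hands the job in, once; it reports no verdict.
The state is a dict: "t": time; "q": joint angles; "qd": joint speeds; "tau": joint torques, N m; "tcp_pos": TCP position; "tool_rot": TCP orientation; "force": force on the tool from outside, world axes, zero at the start; "ft_torque": the same for the moment, N m; "finger_gap": opening from 0.0 (shut) to 1.0 (fully open).
Only numpy, scipy, OpenCV 4.12 (cv2) and the standard library are available. Lean on these libraries where they do the work, as an engineer would, in place of code of your own. Each camera call takes 0.05 s, during which the arm holds its last target.

TASK

Two open pine boxes with steel loops stand at the far side of the bench. Pick up the standing pull hook by its wooden grip, put its claw down into the loop of the box that holds the two black polish tins, and drag that box along the bench until it sits about in the middle of the cork mat; then let the hook go, standing upright on the bench. Move the box with the hook only, do not lift or tip it, and leave the box with the brush where it is.

Things in the scene. Friction and masses are not known exactly. Their poses are not given: they have to be found in the camera images.
- hook_grip (a point): Centre of the pull hook's wooden grip, a level bar 90 mm long (x), 24 wide (y), 24 high, centre 52 mm above the hook's underside. x points to the claw, z up. Loose, 0.2 kg, stands by itself on its claw tip and, 48 mm behind the grip's centre, a steel leg with a foot 60 mm wide (y), 20 long, 6 high; free space under the grip.
- hook_claw (a point): Middle of the lowest end of the hook's straight steel claw, 90 mm ahead of and 52 mm below the grip's centre; axes as the grip's. The claw is upright, 8 mm thick (x), 16 mm wide (y); a flat neck, 16 wide and 8 high, joins its top to the grip, its underside 48 mm above the claw's end.
- tin_box: Open pine box with two closed black polish tins (49 mm across) lying loose in it. Loose, 85 mm (x) by 125 (y), 34 high, about 0.4 kg in all. Origin: centre of its underside; z up; -x faces the robot roughly. There a level U loop of 8 mm steel bar sticks out, bar centre 17 mm above the bench; its free opening, x = -79 to -43 mm, y = -26 to 26 (centre x = -61), is clear right down to the bench.
- mat: Cork mat on the bench, nearer to the robot than the boxes, 200 mm (x) by 220 mm (y), 1 mm thick and flush in effect: things slide onto it without a step. Origin at its centre, z up.
- brush_box: The other pine box, same build, size and loop, but holding a shoe brush with a wooden back (top 44 mm above the bench). Origin: centre of its underside. It stands to the left or right of the tin box and is to be left alone.

How it is judged:
By the outcome, as a careful person would: the job done as asked, in the order asked, and still so for the second after the job is handed in, with the robot touching nothing.
It also fails if it takes over 42 s, if anything falls off the work surface, if the arm or the gripper's body presses on something with over 40 N, if the wrist force passes 120 N, or if a joint passes its speed limit or range.

## Working session

There is one attempt and no reset: what is moved stays moved. The work goes in short steps, Python scripts to look and compute and a tool call to move; the robot and the scene stay as the last step left them, time stands still between calls to the robot, and variables do not carry over. Pictures are saved under pics/ and viewed, and the job is handed in when it is done.

Besides the shell and the picture viewer there is one more tool, called after ">>>" in YAML: its name, and indented under it one key for each argument. apply_moves: Moves the arm, as the interface text tells. Its arguments: {"type":"object","properties":{"increments":{"type":"array","items":{"type":"array","items":{"type":"array","items":{"type":"number"}}}},"fingers":{"type":"number"},"newtons":{"type":"number"}},"required":["increments"]}

```bash
mkdir -p pics; ls; python3 - <<'E'
from station import manip
import cv2,numpy as np
s=manip.sense();print(s['t'],s['tcp_pos'],s['tool_rot'],s['finger_gap'])
for n in("scene","top"):
    p,d=manip.snapshot(n);np.savez(f"{n}0.npz",p=p,d=d)
    cv2.imwrite(f"pics/{n}0.png",p[:,:,::-1])
    print(n,manip.camera_model(n))
print(manip.camera_model("wrist"))
E
```

```text
pics
0.0 [ 0.14236798 -0.60798429  0.3029284 ] [ 9.93407499e-01  1.14631296e-01  7.90968665e-05 -1.09549325e-03] 1.0004257506756533
scene {'mtx': array([[387.45260274,   0.        , 248.43791641],
       [  0.        , 387.45260274, 187.09371603],
       [  0.        ,   0.        ,   1.        ]]), 'distortion': array([-0.04004011,  0.        ,  0.        ,  0.        ,  0.        ]), 'R': array([[ 0.21574393,  0.97631778,  0.01606706],
       [ 0.69982873, -0.1431293 , -0.69982409],
       [-0.68095103,  0.16222699, -0.71413451]]), 't': array([-0.01155317, -0.40430407,  1.23248811])}
top {'mtx': array([[405.34947109,   0.        , 249.80114736],
       [  0.        , 405.34947109, 185.20917726],
       [  0.        ,   0.        ,   1.        ]]), 'distortion': array([0.03146239, 0.        , 0.        , 0.        , 0.        ]), 'R': array([[ 0.01313802, -0.99975765,  0.0176643 ],
       [-0.98856513, -0.01564089, -0.14998113],
       [ 0.15022107, -0.01549185, -0.98853105]]), 't': array([-0.11431759,  0.61734468,  0.85193455])}
{'mtx': array([[264.44075148,   0.        , 254.64806623],
       [  0.        , 264.44075148, 196.4725258 ],
       [  0.        ,   0.        ,   1.        ]]), 'distortion': array([-0.02128184,  0.        ,  0.        ,  0.        ,  0.        ]), 'mount': array([[-1.42172670e-03, -9.57982033e-01, -2.86824690e-01,
         7.36792729e-02],
       [ 9.99998973e-01, -1.31091604e-03, -5.78371525e-04,
        -5.82229298e-05],
       [ 1.78066443e-04, -2.86825218e-01,  9.57982913e-01,
        -6.92806219e-02],
       [ 0.00000000e+00,  0.00000000e+00,  0.00000000e+00,
         1.00000000e+00]])}
```

View pics/scene0.png

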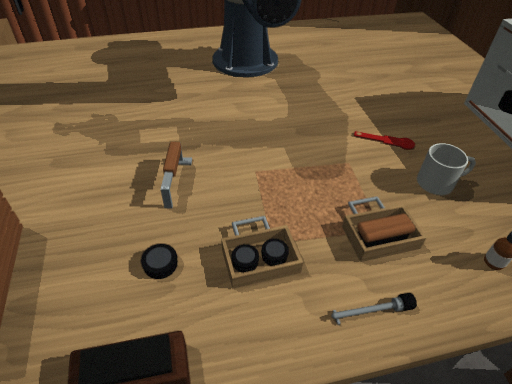

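View pics/top0.png

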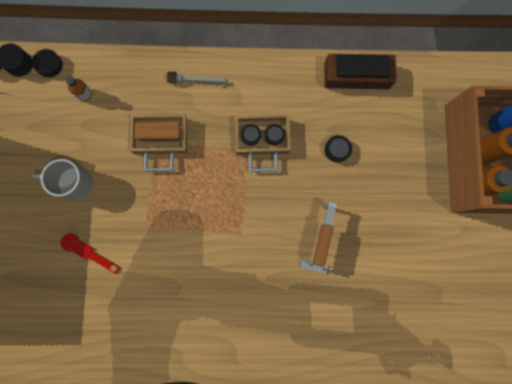

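The scene view looks toward the robot, and the top view has +x up. In the top view the tin box is at about (262,134) with its loop at (263,165). The brush box is at (158,135), partly overlapping the mat. The mat's centre is at about (197,192). The hook's grip is at (324,243), with its claw end at (332,207) and its foot at (315,267).

```bash
cat > h.py <<'E'
import numpy as np,cv2
from scipy.spatial.transform import Rotation as Rn
def ray(cm,uv,z):
    uv=np.atleast_2d(np.array(uv,float))
    n=cv2.undistortPoints(uv[:,None],cm['mtx'],cm['distortion'])[:,0]
    R,t=cm['R'],cm['t'];c=-R.T@t
    d=np.c_[n,np.ones(len(n))]@R
    return c+d*((z-c[2])/d[:,2])[:,None]
def cloud(cm,d):
    v,u=np.mgrid[:d.shape[0],:d.shape[1]]
    n=cv2.undistortPoints(np.c_[u.ravel(),v.ravel()].astype(float)[:,None],cm['mtx'],cm['distortion'])[:,0]
    P=np.c_[n,np.ones(len(n))]*d.reshape(-1,1)
    W=(P-cm['t'])@cm['R']; W[d.ravel()==0]=np.nan
    return W.reshape(*d.shape,3)
def wristcm(cm,s):
    T=np.eye(4);T[:3,:3]=Rn.from_quat(s['tool_rot']).as_matrix();T[:3,3]=s['tcp_pos']
    M=np.linalg.inv(T@cm['mount']);c=dict(cm);c['R']=M[:3,:3];c['t']=M[:3,3];return c
def rect(P):
    (c,wh,a)=cv2.minAreaRect(P[:,:2].astype(np.float32)*1000); return np.round(c,1),np.round(wh,1),round(a,1)
def biggest(m):
    cs,_=cv2.findContours(m.astype(np.uint8),cv2.RETR_EXTERNAL,cv2.CHAIN_APPROX_NONE)
    return max(cs,key=cv2.contourArea)[:,0].astype(float)
E
python3 - <<'E'
from h import *
from station import manip
for n in("top","scene"):
    f=np.load(f"{n}0.npz");p,d=f['p'],f['d'];cm=manip.camera_model(n)
    W=cloud(cm,d);x,y,z=W[...,0],W[...,1],W[...,2]
    hsv=cv2.cvtColor(p,cv2.COLOR_RGB2HSV)
    print(n,"bench z med",np.nanmedian(z))
    roi=(x>.3)&(x<.8)&(y>-.45)&(y<.35)
    cs,_=cv2.findContours((roi&(z>.010)).astype(np.uint8),cv2.RETR_EXTERNAL,cv2.CHAIN_APPROX_NONE)
    for c in cs:
        if cv2.contourArea(c)<60: continue
        m=np.zeros(d.shape,np.uint8);cv2.drawContours(m,[c],-1,1,-1)
        P=W[(m>0)&(z>.01)]
        print(c[:,0].mean(0).round(),rect(P),"zmax",np.percentile(P[:,2],98).round(3))
    # grip
    k=(z>.05)&(z<.072)&roi
    q=W[k];print("grip-h pts",len(q),rect(q) if len(q) else 0)
    for uv in [(324,243),(197,195),(230,100)] if n=="top" else [(172,158),(300,190)]: print(uv,p[uv[1],uv[0]],hsv[uv[1],uv[0]],W[uv[1],uv[0]].round(3))
E
```

```text
top bench z med 0.0003566392943690072
[324. 236.] (array([ 510.4, -267.9]), array([ 24.4, 146.3]), 76.1) zmax 0.067
[ 65. 180.] (array([625.2, 297.3]), array([82.4, 77.9]), 43.1) zmax 0.082
[338. 148.] (array([ 713.4, -309.8]), array([61.7, 64.6]), 26.5) zmax 0.026
[262. 141.] (array([ 721.5, -132.6]), array([130.8, 124.4]), 1.1) zmax 0.037
[158. 140.] (array([718.3, 106.8]), array([131.1, 125.6]), 1.6) zmax 0.046
grip-h pts 1052 (array([588.6,  29.6]), array([640.6, 144.5]), 75.4)
(324, 243) [131  87  50] [ 14 158 131] [ 0.494 -0.265  0.064]
(197, 195) [171 125  79] [ 15 137 171] [ 0.601  0.016 -0.002]
(230, 100) [157 128  83] [ 18 120 157] [ 0.835 -0.055 -0.005]
scene bench z med 0.001105651426474816
[159. 259.] (array([ 714.3, -309.1]), array([62.8, 63.1]), 67.2) zmax 0.026
[259. 251.] (array([ 722.3, -131.7]), array([129.4, 125.9]), 3.0) zmax 0.036
[380. 227.] (array([718.9, 108.6]), array([129.7, 127.8]), 0.9) zmax 0.047
[442. 168.] (array([624.8, 297.8]), array([80.4, 82.8]), 34.0) zmax 0.082
[170. 173.] (array([ 512.2, -268. ]), array([ 24.5, 148.3]), 76.2) zmax 0.066
grip-h pts 1210 (array([557. ,  34.9]), array([642.9, 142.6]), 82.1)
(172, 158) [124  78  48] [ 12 156 124] [ 0.501 -0.263  0.063]
(300, 190) [160 115  75] [ 14 135 160] [ 0.586 -0.004  0.   ]
```

```bash
python3 - <<'E'
from h import *
from station import manip
for n in("top","scene"):
    f=np.load(f"{n}0.npz");p,d=f['p'],f['d'];cm=manip.camera_model(n)
    W=cloud(cm,d);x,y,z=W[...,0],W[...,1],W[...,2]
    hsv=cv2.cvtColor(p,cv2.COLOR_RGB2HSV).astype(int)
    hk=(abs(x-.51)<.1)&(abs(y+.268)<.08)&(z>.045)
    wood=hk&(hsv[...,1]>110)
    q=W[wood];print(n,"grip",rect(q),q[:,2].mean())
    st=W[hk&(hsv[...,1]<=90)];print("steel neck",rect(st[st[:,0]>.53]))
    ft=W[(abs(x-.455)<.03)&(abs(y+.25)<.06)&(hsv[...,1]<80)&(z<.02)];print("foot",rect(ft),len(ft))
    for nm,cy in(("tin",-.132),("brush",.107)):
        k=(abs(y-cy)<.085)&(x>.6)&(x<.82)&(z>.009)
        l=W[k&(hsv[...,1]<70)&(x<.71)];print(nm,"loop",rect(l),l[:,2].mean())
        b=W[k&(hsv[...,1]>=80)&(x>.66)];print(nm,"body",rect(b))
    roi=(x>.4)&(x<.72)&(abs(y)<.25)&(abs(z)<.008)
    lab=cv2.cvtColor(p,cv2.COLOR_RGB2LAB).astype(int)
    a=cv2.medianBlur(lab[...,1].astype(np.uint8),5)
    print("a mat/bench",np.median(a[roi&(abs(x-.58)<.04)&(abs(y-.01)<.05)]),np.median(a[roi&(abs(x-.44)<.03)]))
    th=(np.median(a[roi&(abs(x-.58)<.04)&(abs(y-.01)<.05)])+np.median(a[roi&(abs(x-.44)<.03)]))/2
    m=cv2.morphologyEx((roi&(a>th)).astype(np.uint8),cv2.MORPH_OPEN,np.ones((5,5)))
    c=biggest(m);print("mat",rect(ray(cm,c,0)))
    v=p.copy();cv2.polylines(v,[c.astype(np.int32)],1,(255,0,0));cv2.imwrite(f"pics/mat_{n}.png",v[:,:,::-1])
E
```

```text
top grip (array([ 491. , -263.1]), array([24.4, 86.1]), 76.1) 0.06284753992820005
steel neck (array([ 557.2, -279.6]), array([16.4, 49.6]), 76.7)
foot (array([ 443.5, -253.5]), array([64. , 21.6]), 76.3) 193
tin loop (array([ 678.5, -135.2]), array([45.1, 68.7]), 3.4) 0.020374944722502196
tin body (array([ 743.3, -131.9]), array([ 86.9, 125. ]), 2.6)
brush loop (array([675.4, 104.5]), array([45.1, 66.5]), 2.0) 0.020362550671474428
brush body (array([740.1, 107.3]), array([ 87.2, 125.8]), 1.3)
a mat/bench 139.0 133.0
mat (array([618.2,  15. ]), array([220.6, 199.8]), 86.1)
scene grip (array([ 490. , -262.6]), array([24.5, 94.7]), 76.2) 0.06204939863033033
steel neck (array([ 558.4, -279.5]), array([16.9, 53.2]), 77.1)
foot (array([ 463.3, -249.5]), array([31.4, 82.4]), 47.7) 106
tin loop (array([ 674.2, -134. ]), array([33. , 67.6]), 2.9) 0.020508174131816034
tin body (array([ 725. , -131.5]), array([123.8, 125.9]), 3.1)
brush loop (array([670.3, 105.3]), array([32.8, 64.8]), 1.4) 0.02058199493886899
brush body (array([722.1, 108.1]), array([122.6, 128. ]), 1.7)
a mat/bench 140.0 134.0
mat (array([616.5,  17.1]), array([220.5, 200.6]), 85.9)
```

View pics/mat_top.png

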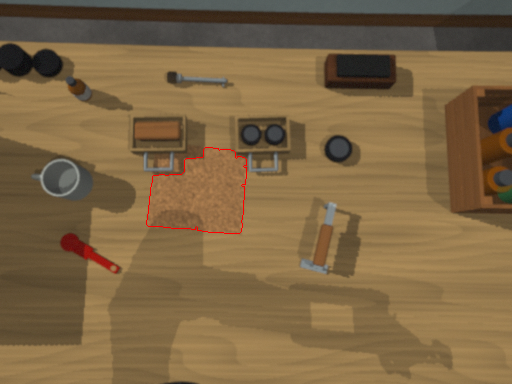

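```bash
cat > sim.py <<'E'
import numpy as np
def sim(C,psi,wps,pb=(-.075,.018),c=.05,step=.001):
    C=np.array(C,float);pb=np.array(pb);out=[]
    R=lambda a:np.array([[np.cos(a),-np.sin(a)],[np.sin(a),np.cos(a)]])
    P=C+R(psi)@pb
    for w in wps:
        w=np.array(w);n=max(1,int(np.linalg.norm(w-P)/step));dv=(w-P)/n
        for _ in range(n):
            p=R(psi)@pb;pp=np.array([-p[1],p[0]])
            M=np.eye(2)+np.outer(pp,pp)/c**2
            f=np.linalg.solve(M,dv);C=C+f;psi+=(pp@f)/c**2
        P=C+R(psi)@pb;out.append((C.round(3),round(np.degrees(psi),1)))
    return out
E
python3 - <<'E'
from sim import sim
C=(.743,-.132);a=.05
for w in ([(.62,-.06),(.58,.03),(.53,.03)],[(.65,-.05),(.62,.03),(.53,.03)],[(.66,-.04),(.64,.05),(.53,.035)],[(.66,-.03),(.62,.065),(.53,.03)],[(.67,-.02),(.64,.08),(.53,.03)]):
    print(w)
    for c in(.04,.055): print(c,sim(C,a,w,c=c))
E
```

```text
[(0.62, -0.06), (0.58, 0.03), (0.53, 0.03)]
0.04 [(array([ 0.686, -0.1  ]), np.float64(-18.0)), (array([ 0.626, -0.032]), np.float64(-39.6)), (array([ 0.595, -0.012]), np.float64(-19.8))]
0.055 [(array([ 0.687, -0.097]), np.float64(-15.5)), (array([ 0.63 , -0.029]), np.float64(-36.3)), (array([ 0.594, -0.013]), np.float64(-20.0))]
[(0.65, -0.05), (0.62, 0.03), (0.53, 0.03)]
0.04 [(array([ 0.708, -0.101]), np.float64(-27.6)), (array([ 0.662, -0.035]), np.float64(-43.9)), (array([ 0.6  , -0.002]), np.float64(-11.1))]
0.055 [(array([ 0.712, -0.097]), np.float64(-23.7)), (array([ 0.666, -0.032]), np.float64(-40.2)), (array([ 0.599, -0.004]), np.float64(-12.7))]
[(0.66, -0.04), (0.64, 0.05), (0.53, 0.035)]
0.04 [(array([ 0.713, -0.097]), np.float64(-33.8)), (array([ 0.672, -0.02 ]), np.float64(-52.0)), (array([0.603, 0.01 ]), np.float64(-5.5))]
0.055 [(array([ 0.717, -0.092]), np.float64(-29.1)), (array([ 0.677, -0.018]), np.float64(-47.8)), (array([0.602, 0.006]), np.float64(-8.4))]
[(0.66, -0.03), (0.62, 0.065), (0.53, 0.03)]
0.04 [(array([ 0.709, -0.09 ]), np.float64(-37.4)), (array([ 0.657, -0.003]), np.float64(-48.0)), (array([0.605, 0.01 ]), np.float64(-1.5))]
0.055 [(array([ 0.714, -0.086]), np.float64(-32.5)), (array([ 0.66 , -0.001]), np.float64(-44.9)), (array([0.603, 0.005]), np.float64(-5.1))]
[(0.67, -0.02), (0.64, 0.08), (0.53, 0.03)]
0.04 [(array([ 0.712, -0.085]), np.float64(-43.3)), (array([0.669, 0.009]), np.float64(-54.1)), (array([0.606, 0.018]), np.float64(4.5))]
0.055 [(array([ 0.718, -0.08 ]), np.float64(-37.8)), (array([0.674, 0.011]), np.float64(-50.7)), (array([0.605, 0.012]), np.float64(-0.1))]
```

```bash
cat >> h.py <<'E'
def state(m):
    s=m.sense();R=Rn.from_quat(s['tool_rot']).as_matrix()
    print("t",round(s['t'],2),"tcp",np.round(s['tcp_pos'],4),"yaw",round(np.degrees(np.arctan2(R[1,0],R[0,0])),2),"tilt",np.round(R[:2,2],4),"gap",round(s['finger_gap'],3),"F",np.round(s['force'],1))
    return s,R
def need(m,target,yaw=None):
    s,R=state(m);d=R.T@(np.array(target)-s['tcp_pos'])
    y=np.degrees(np.arctan2(R[1,0],R[0,0]))
    print("tool-shift mm",np.round(d*1000,1),"spin",None if yaw is None else round(y-yaw,2))
E
python3 -c "
from h import *;from station import manip
need(manip,(.4905,-.263,.20),-13.9)"
```

```text
t 0.1 tcp [ 0.1424 -0.6081  0.303 ] yaw 13.17 tilt [-0.0001  0.0019] gap 1.004 F [ 0.1  0.3 -0. ]
tool-shift mm [ 417.6 -256.5  103.7] spin 27.07
```

>>> apply_moves:
  increments:
    - [[0,0,0,6.8],[0,0,0,6.8],[0,0,0,6.8],[0,0,0,6.7]]
  fingers: 1

```text
t: 0.5
tcp_pos: [0.1423, -0.6067, 0.3005]
tool_rot: [0.991, -0.13, -0.001, -0.004]
force: [1.1, 0.7, -1.3]
finger_gap: 1.001
```

```bash
python3 -c "
from h import *;from station import manip
need(manip,(.4905,-.263,.20),-13.9)"
```

```text
t 0.5 tcp [ 0.1423 -0.6067  0.3005] yaw -14.96 tilt [-0.0004  0.0074] gap 1.001 F [ 1.1  0.7 -1.3]
tool-shift mm [ 247.9 -421.2  102.9] spin -1.06
```

>>> apply_moves:
  increments:
    - [[0.024,-0.041,0.008,0],[0.024,-0.041,0.008,0],[0.024,-0.041,0.008,0],[0.024,-0.041,0.008,0],[0.024,-0.041,0.008,0]]

```text
t: 1.0
tcp_pos: [0.3118, -0.4414, 0.2587]
tool_rot: [0.99, -0.138, -0.001, -0.001]
force: [0.1, -0.1, -0.4]
finger_gap: 1.0
```

>>> apply_moves:
  increments:
    - [[0.024,-0.041,0.008,0],[0.024,-0.041,0.008,0],[0.024,-0.041,0.008,0],[0.024,-0.041,0.008,0],[0.0,0.0,0.0,0]]

```text
t: 1.5
tcp_pos: [0.4553, -0.2985, 0.2233]
tool_rot: [0.991, -0.135, -0.002, -0.003]
force: [0.4, 0.4, 1.0]
finger_gap: 1.002
```

```bash
python3 -c "
from h import *;from station import manip
need(manip,(.4905,-.263,.20),-13.9)"
```

```text
t 1.5 tcp [ 0.4553 -0.2985  0.2233] yaw -15.54 tilt [-0.0032  0.0066] gap 1.002 F [0.4 0.4 1. ]
tool-shift mm [ 24.5 -43.5  23.5] spin -1.64
```

>>> apply_moves:
  increments:
    - [[0.012,-0.022,0.012,-1.6],[0.012,-0.021,0.011,0],[0,0,0,0]]

```text
t: 1.8
tcp_pos: [0.4907, -0.2612, 0.1991]
tool_rot: [0.993, -0.119, -0.003, -0.003]
force: [-1.3, 0.6, -1.5]
finger_gap: 1.001
```

```bash
python3 - <<'E'
from h import *;from station import manip
need(manip,(.4905,-.263,.106),-13.9)
s=manip.sense()
p,d=manip.snapshot("wrist");cv2.imwrite("pics/w1.png",p[:,:,::-1])
cm=wristcm(manip.camera_model("wrist"),s)
W=cloud(cm,d);x,y,z=W[...,0],W[...,1],W[...,2]
hsv=cv2.cvtColor(p,cv2.COLOR_RGB2HSV).astype(int)
hk=(abs(x-.51)<.1)&(abs(y+.268)<.08)&(z>.045)&(z<.075)
q=W[hk&(hsv[...,1]>110)];print(rect(q),np.median(q[:,2]))
q=W[hk&(hsv[...,1]<90)&(x>.53)];print("neck",rect(q),np.median(q[:,2]))
E
```

```text
t 1.8 tcp [ 0.4907 -0.2612  0.1991] yaw -13.67 tilt [-0.0044  0.0061] gap 1.001 F [-1.3  0.6 -1.5]
tool-shift mm [ 0.8  2.3 93.1] spin 0.23
(array([ 492.3, -263. ]), array([24. , 88.1]), 76.2) 0.06302231259110803
neck (array([ 558.6, -279.4]), array([16.1, 48.9]), 76.2) 0.05523250152994311
```

View pics/w1.png

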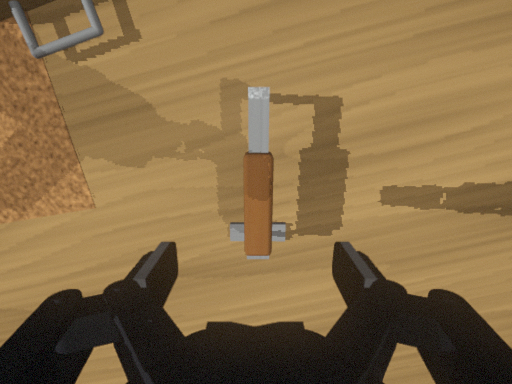

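The wrist view shows the grip centred at (258,205) between the open fingers, with the claw end at (259,92). Its position agrees with the other two cameras to within 2 mm. I'll descend and grip.

>>> apply_moves:
  increments:
    - [[0.001,0.002,0.032,0.2],[0,0,0.032,0],[0,0,0.024,0],[0,0,0.006,0],[0,0,0,0]]

```text
t: 2.35
tcp_pos: [0.4891, -0.2718, 0.1062]
tool_rot: [0.992, -0.123, 0.0, 0.001]
force: [0.6, -0.2, 0.8]
finger_gap: 1.0
```

```bash
python3 -c "
from h import *;from station import manip
need(manip,(.4915,-.263,.105),-13.9)"
```

```text
t 2.35 tcp [ 0.4891 -0.2718  0.1062] yaw -14.17 tilt [ 0.0005 -0.0018] gap 1.0 F [ 0.6 -0.2  0.8]
tool-shift mm [ 0.2 -9.1  1.2] spin -0.27
```

>>> apply_moves:
  increments:
    - [[0,-0.009,0.001,0],[0,0,0,0]]

```text
t: 2.55
tcp_pos: [0.4914, -0.2643, 0.1071]
tool_rot: [0.992, -0.124, 0.001, 0.002]
force: [0.6, 0.9, 0.6]
finger_gap: 1.001
```

>>> apply_moves:
  increments:
    - [[0,0,0,0],[0,0,0,0],[0,0,0,0],[0,0,0,0],[0,0,0,0]]
  fingers: 0
  newtons: 60

```text
t: 3.05
tcp_pos: [0.4929, -0.2647, 0.1105]
tool_rot: [0.992, -0.124, 0.004, 0.003]
force: [-1.0, 0.0, -1.4]
finger_gap: 0.269
```

```bash
python3 - <<'E'
from h import *;from station import manip
need(manip,(.4915,-.263,.105),-13.9)
p,d=manip.snapshot("top");cv2.imwrite("pics/t1.png",p[:,:,::-1])
E
```

```text
t 3.05 tcp [ 0.4929 -0.2647  0.1105] yaw -14.21 tilt [ 0.0074 -0.0078] gap 0.269 F [-1.   0.  -1.4]
tool-shift mm [-1.9 -1.3  5.5] spin -0.31
```

>>> apply_moves:
  increments:
    - [[0,0,-0.02,0],[0,0,-0.02,0],[0,0,-0.01,0]]

```text
t: 3.4
tcp_pos: [0.4909, -0.2632, 0.1589]
tool_rot: [0.992, -0.124, 0.001, 0.001]
force: [0.2, -0.6, -1.5]
finger_gap: 0.27
```

```bash
cat >> h.py <<'E'
def hookw(m,name):
    s,Rt=state(m)
    p,d=m.snapshot("wrist");cv2.imwrite(f"pics/{name}.png",p[:,:,::-1])
    cm=wristcm(m.camera_model("wrist"),s);W=cloud(cm,d)
    T=(W-s['tcp_pos'])@Rt   # tool coords
    hsv=cv2.cvtColor(p,cv2.COLOR_RGB2HSV).astype(int)
    k=(abs(T[...,1])<.025)&(T[...,0]>.03)&(T[...,0]<.12)&(T[...,2]<.075)&(T[...,2]>.02)
    st=T[k&(hsv[...,1]<90)]; wd=T[k&(hsv[...,1]>110)]
    if len(st)>20:
        print("neck(tool)",rect(st),"z",np.median(st[:,2]).round(4),"xmax",np.percentile(st[:,0],99).round(4))
        A=np.c_[st[:,:2],np.ones(len(st))];print("plane slope",np.linalg.lstsq(A,st[:,2],rcond=None)[0].round(3))
    if len(wd)>20: print("wood front x",wd[:,0].max().round(4),"z",np.median(wd[:,2]).round(4))
    return s,p,W
E
python3 - <<'E'
from h import *;from station import manip
hookw(manip,"w2")
E
```

```text
t 3.4 tcp [ 0.4909 -0.2632  0.1589] yaw -14.2 tilt [ 0.0013 -0.003 ] gap 0.27 F [ 0.2 -0.6 -1.5]
neck(tool) (array([66.9, -0.4]), array([49.5, 17.6]), 0.7) z 0.0559 xmax 0.0911
plane slope [0.011 0.016 0.055]
wood front x 0.043 z 0.0481
```

View pics/w2.png

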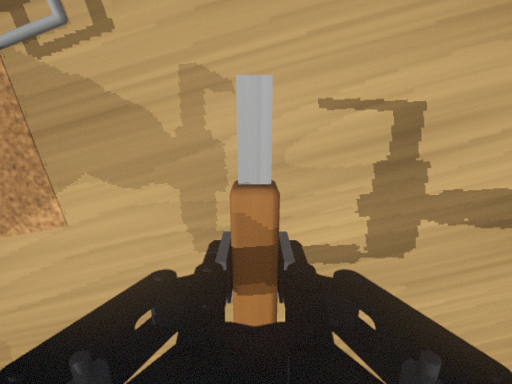

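The hook is held level. Its underside is 112 mm below the TCP and its claw is 87.5 mm ahead of it. Next I'll carry it to above the tin box's loop.

>>> apply_moves:
  increments:
    - [[0,0,-0.004,-7],[0,0,-0.004,-7.2],[0,0,0,0]]

```text
t: 3.75
tcp_pos: [0.4909, -0.2632, 0.1672]
tool_rot: [1.0, 0.004, 0.001, 0.002]
force: [0.7, 0.5, -2.4]
finger_gap: 0.271
```

```bash
python3 -c "
from h import *;from station import manip
need(manip,(.5945,-.127,.165),0)"
```

```text
t 3.75 tcp [ 0.4909 -0.2632  0.1672] yaw 0.47 tilt [ 0.002  -0.0037] gap 0.271 F [ 0.7  0.5 -2.4]
tool-shift mm [ 104.8 -135.4    1.9] spin 0.47
```

>>> apply_moves:
  increments:
    - [[0.026,-0.034,0,0],[0.026,-0.034,0,0],[0.026,-0.034,0,0],[0.024,-0.032,0,0],[0,0,0,0]]

```text
t: 4.25
tcp_pos: [0.5949, -0.1268, 0.1627]
tool_rot: [1.0, -0.007, -0.0, 0.001]
force: [-0.2, -0.1, -1.7]
finger_gap: 0.266
```

```bash
python3 - <<'E'
from h import *;from station import manip
need(manip,(.5945,-.127,.165),0)
s,p,W=hookw(manip,"w3")
hsv=cv2.cvtColor(p,cv2.COLOR_RGB2HSV).astype(int)
x,y,z=W[...,0],W[...,1],W[...,2]
l=W[(hsv[...,1]<70)&(x>.6)&(x<.71)&(abs(y+.135)<.05)&(z>.012)&(z<.03)]
print("loop",rect(l))
E
```

```text
t 4.25 tcp [ 0.5949 -0.1268  0.1627] yaw -0.78 tilt [-0.0007 -0.0024] gap 0.266 F [-0.2 -0.1 -1.7]
tool-shift mm [-0.4  0.2 -2.3] spin -0.78
t 4.25 tcp [ 0.5949 -0.1268  0.1627] yaw -0.78 tilt [-0.0007 -0.0024] gap 0.266 F [-0.2 -0.1 -1.7]
neck(tool) (array([66.9, -0.3]), array([16.7, 50. ]), 89.4) z 0.0559 xmax 0.0912
plane slope [0.013 0.011 0.055]
wood front x 0.043 z 0.0481
loop (array([ 679.7, -133.9]), array([44.3, 67.4]), 2.7)
```

View pics/w3.png

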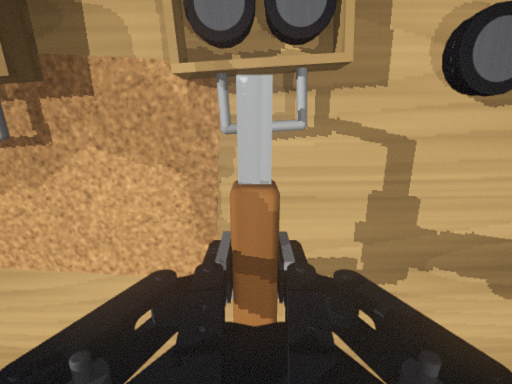

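The claw is over the opening, with the neck at (254,75) between the loop's legs at (222,100) and (302,95). Lowering it now.

>>> apply_moves:
  increments:
    - [[0,0,0.02,0],[0,0,0.018,0],[0,0,0.01,0],[0,0,0,0]]

```text
t: 4.7
tcp_pos: [0.5917, -0.1304, 0.1115]
tool_rot: [1.0, -0.011, -0.002, 0.002]
force: [1.0, 2.2, -0.1]
finger_gap: 0.268
```

```bash
python3 - <<'E'
from h import *;from station import manip
need(manip,(.5945,-.127,.115),0)
p,d=manip.snapshot("scene");cv2.imwrite("pics/s2.png",cv2.resize(p[150:320,150:400,::-1],None,fx=3,fy=3))
E
```

```text
t 4.7 tcp [ 0.5917 -0.1304  0.1115] yaw -1.21 tilt [-0.0044 -0.0034] gap 0.268 F [ 1.   2.2 -0.1]
tool-shift mm [ 2.7 -3.5 -3.6] spin -1.21
```

View pics/s2.png

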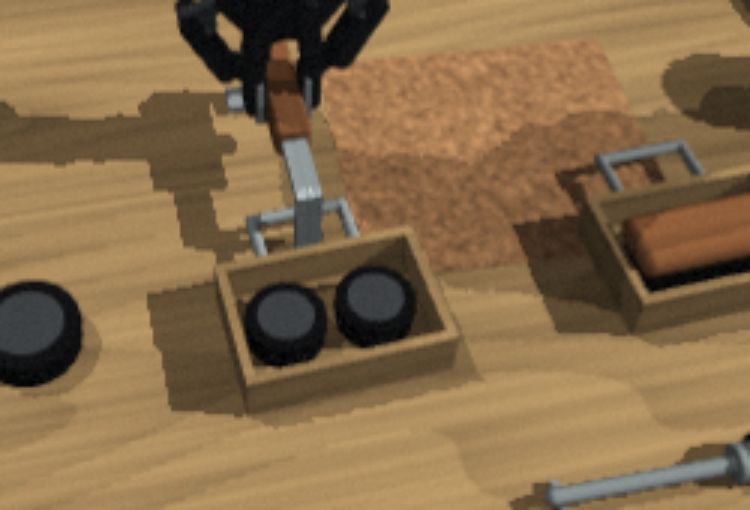

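The claw sits inside the loop. I'll drag to the left and back in small steps.

>>> apply_moves:
  increments:
    - [[-0.004,-0.01,-0.003,-0.8],[-0.006,-0.014,0,0],[-0.006,-0.014,0,0],[-0.006,-0.014,0,0],[-0.006,-0.014,0,0]]

```text
t: 5.25
tcp_pos: [0.5648, -0.0631, 0.1177]
tool_rot: [1.0, -0.006, 0.002, 0.004]
force: [1.2, -1.7, -3.4]
finger_gap: 0.27
```

```bash
cat >> h.py <<'E'
def box(m,name):
    s,R=state(m); print("claw",(s['tcp_pos']+R@[.0875,0,.112]).round(4))
    p,d=m.snapshot("scene");cm=m.camera_model("scene");W=cloud(cm,d)
    x,y,z=W[...,0],W[...,1],W[...,2];hsv=cv2.cvtColor(p,cv2.COLOR_RGB2HSV).astype(int)
    k=(x>.5)&(x<.82)&(y>-.22)&(y<.3)&(z>.028)&(z<.039)&(hsv[...,1]>80)&(hsv[...,0]<30)
    # brush box rim separated by position: cluster on connected components
    n,lab,stt,_=cv2.connectedComponentsWithStats(cv2.dilate(k.astype(np.uint8),np.ones((3,3))))
    for i in range(1,n):
        if stt[i,4]>150:
            q=W[(lab==i)&k]; print("rim",rect(q),"px",len(q))
    # dark tins
    t=(p.max(2)<75)&(x>.5)&(x<.82)&(y>-.22)&(y<.09)&(z>.01)&(z<.034)
    print("tins mean",W[t][:,:3].mean(0).round(3) if t.any() else None)
    cv2.imwrite(f"pics/{name}.png",cv2.resize(p[110:320,150:440,::-1],None,fx=2.5,fy=2.5))
E
python3 - <<'E'
from h import *;from station import manip
box(manip,"s3")
E
```

```text
t 5.25 tcp [ 0.5648 -0.0631  0.1177] yaw -0.66 tilt [ 0.004  -0.0078] gap 0.27 F [ 1.2 -1.7 -3.4]
claw [ 0.6527 -0.065   0.0061]
rim (array([739.5, 109.2]), array([ 87.9, 127.9]), 1.2) px 1006
rim (array([ 716.2, -103.2]), array([124.6,  86.9]), 72.3) px 877
tins mean [ 0.721 -0.081  0.024]
```

View pics/s3.png

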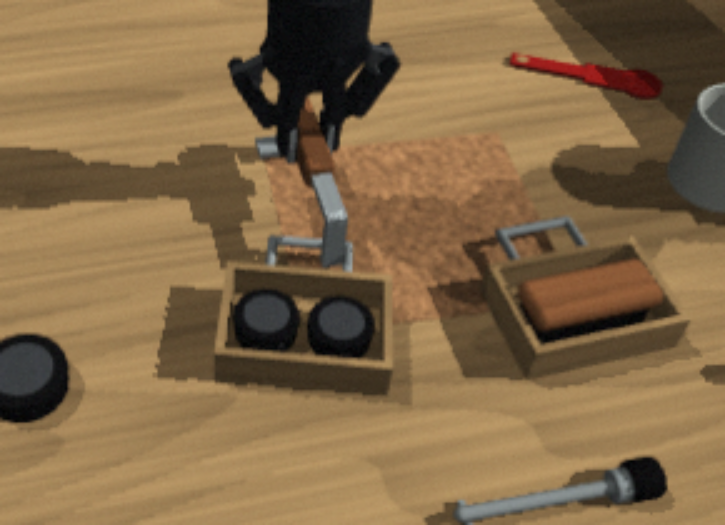

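>>> apply_moves:
  increments:
    - [[-0.005,-0.014,0.003,-0.6],[-0.006,-0.015,0.001,0],[-0.006,-0.015,0,0],[-0.006,-0.015,0,0],[-0.006,-0.015,0,0]]

```text
t: 5.8
tcp_pos: [0.5364, 0.0165, 0.1148]
tool_rot: [1.0, -0.0, 0.007, 0.005]
force: [2.2, -3.2, -1.7]
finger_gap: 0.271
```

```bash
python3 - <<'E'
from h import *;from station import manip
box(manip,"s4")
E
```

```text
t 5.8 tcp [0.5364 0.0165 0.1148] yaw -0.02 tilt [ 0.0131 -0.0107] gap 0.271 F [ 2.2 -3.2 -1.7]
claw [0.6253 0.0153 0.0039]
rim (array([670.7, -40.8]), array([125.7,  88.4]), 53.3) px 778
rim (array([739.4, 109.2]), array([ 88.3, 128.3]), 0.9) px 1006
tins mean [ 0.684 -0.029  0.024]
```

View pics/s4.png

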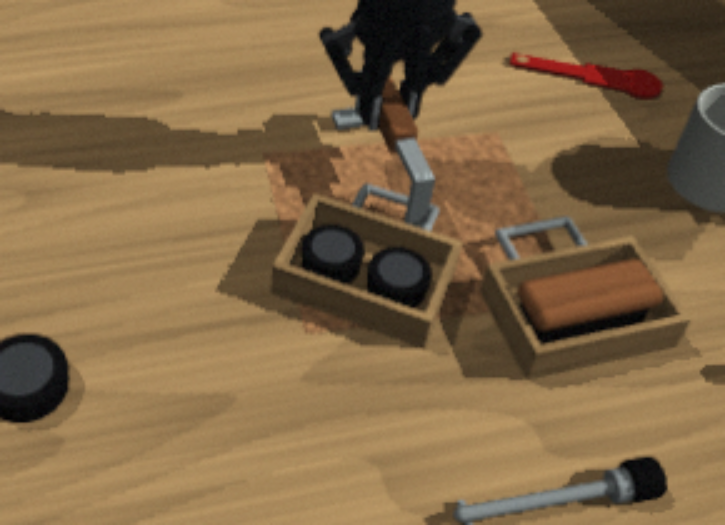

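```bash
python3 - <<'E'
from sim import sim
import numpy as np
for w in ([(.59,.045),(.53,.04)],[(.60,.055),(.53,.035)],[(.605,.065),(.56,.055),(.53,.03)]):
  print(w)
  for pb in((-.075,.018),): 
    for c in (.045,): print(sim((.6707,-.0408),np.radians(-36.7),w,pb=pb,c=c))
E
```

```text
[(0.59, 0.045), (0.53, 0.04)]
[(array([ 0.643, -0.011]), np.float64(-33.4)), (array([0.6  , 0.007]), np.float64(-12.0))]
[(0.6, 0.055), (0.53, 0.035)]
[(array([ 0.646, -0.007]), np.float64(-39.9)), (array([0.602, 0.006]), np.float64(-8.3))]
[(0.605, 0.065), (0.56, 0.055), (0.53, 0.03)]
[(array([ 0.646, -0.   ]), np.float64(-44.4)), (array([0.622, 0.009]), np.float64(-22.6)), (array([0.604, 0.008]), np.float64(-2.9))]
```

>>> apply_moves:
  increments:
    - [[-0.008,-0.007,0,0],[-0.008,-0.007,0,0],[-0.008,-0.007,0,0],[-0.008,-0.006,0,0]]

```text
t: 6.25
tcp_pos: [0.5006, 0.0482, 0.114]
tool_rot: [1.0, 0.001, 0.006, 0.005]
force: [2.2, -2.6, -2.4]
finger_gap: 0.267
```

```bash
python3 - <<'E'
from h import *;from station import manip
box(manip,"s5")
E
```

```text
t 6.25 tcp [0.5006 0.0482 0.114 ] yaw 0.13 tilt [ 0.0112 -0.0094] gap 0.267 F [ 2.2 -2.6 -2.4]
claw [0.5894 0.0474 0.0029]
rim (array([640.4,  -4.8]), array([125.4,  89.1]), 57.3) px 723
rim (array([739.4, 108.8]), array([ 87.7, 127.2]), 1.3) px 999
tins mean [0.658 0.003 0.024]
```

View pics/s5.png

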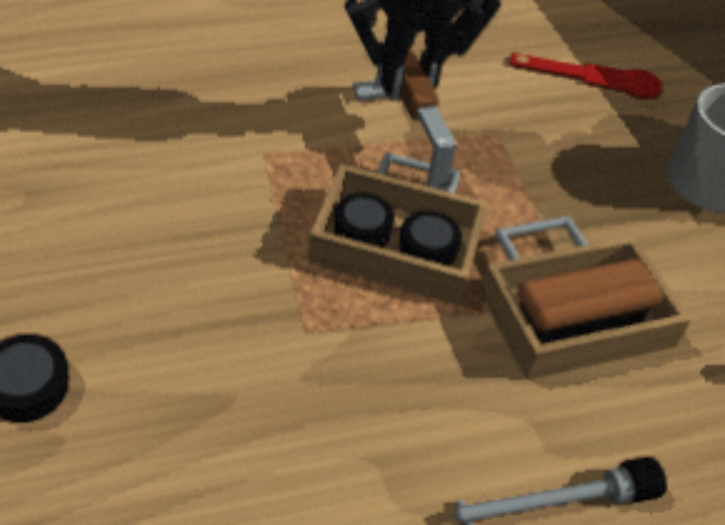

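>>> apply_moves:
  increments:
    - [[-0.01,0,0,0],[-0.01,0,0,0],[-0.01,0,0,0]]

```text
t: 6.6
tcp_pos: [0.4692, 0.0493, 0.114]
tool_rot: [1.0, 0.002, 0.007, 0.005]
force: [2.5, -1.5, -1.9]
finger_gap: 0.267
```

```bash
python3 - <<'E'
from h import *;from station import manip
box(manip,"s6")
E
```

```text
t 6.6 tcp [0.4692 0.0493 0.114 ] yaw 0.19 tilt [ 0.0133 -0.0091] gap 0.267 F [ 2.5 -1.5 -1.9]
claw [0.5582 0.0486 0.0031]
rim (array([619.9,   9.2]), array([125.1,  89.9]), 68.0) px 701
rim (array([739.2, 108.7]), array([ 88.2, 128. ]), 1.7) px 1002
tins mean [0.643 0.016 0.024]
```

View pics/s6.png

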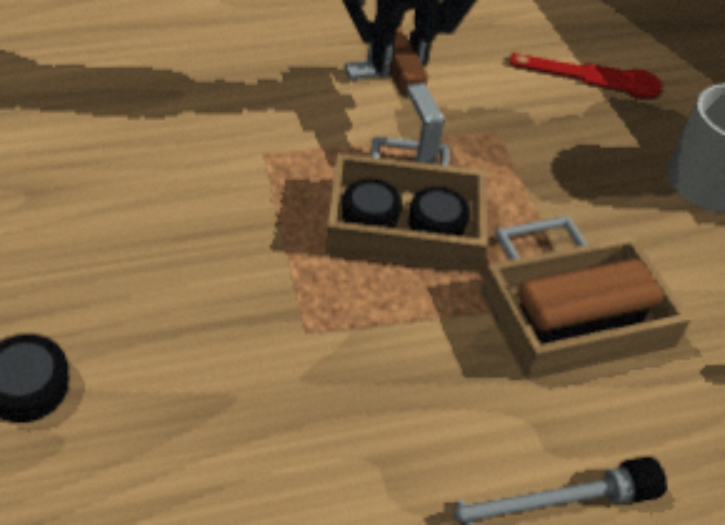

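The box is at (0.620, 0.009), 8 mm from the mat's centre, and the brush box hasn't moved. I'll make one more small pull, then back the claw off the bar and lower the hook.

>>> apply_moves:
  increments:
    - [[-0.007,-0.001,0,0],[0,0,0,0],[0.004,0.002,0,0],[0.003,0.002,0.001,0],[0,0,0.001,0]]

```text
t: 7.15
tcp_pos: [0.4626, 0.0469, 0.1111]
tool_rot: [1.0, 0.002, -0.001, 0.004]
force: [-0.4, -0.7, 0.9]
finger_gap: 0.268
```

```bash
python3 - <<'E'
from h import *;from station import manip
box(manip,"s7")
hookw(manip,"w7")
E
```

```text
t 7.15 tcp [0.4626 0.0469 0.1111] yaw 0.23 tilt [-0.0012 -0.0071] gap 0.268 F [-0.4 -0.7  0.9]
claw [ 0.55    0.0464 -0.001 ]
rim (array([609.1,  15.2]), array([126.1,  89.5]), 72.8) px 686
rim (array([738.9, 108.5]), array([ 88.6, 128.1]), 1.6) px 1005
tins mean [0.635 0.021 0.024]
t 7.2 tcp [0.4626 0.0469 0.111 ] yaw 0.22 tilt [-0.0009 -0.0071] gap 0.267 F [-0.4 -1.3  1.2]
neck(tool) (array([66.9, -0.2]), array([16.7, 49.5]), 89.7) z 0.0555 xmax 0.0911
plane slope [0.008 0.016 0.055]
wood front x 0.0432 z 0.0479
```

View pics/w7.png

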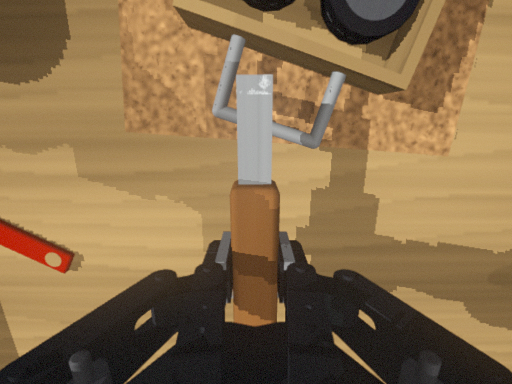

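The claw is free inside the loop, the hook is on the bench, and the contact force is about 1 N. Releasing now.

>>> apply_moves:
  increments:
    - [[0,0,0,0],[0,0,0,0],[0,0,0,0],[0,0,0,0]]
  fingers: 0.8

```text
t: 7.65
tcp_pos: [0.4623, 0.0471, 0.1113]
tool_rot: [1.0, 0.002, -0.001, 0.003]
force: [-0.4, 0.5, -0.1]
finger_gap: 0.799
```

```bash
python3 - <<'E'
from h import *;from station import manip
box(manip,"s8")
E
```

```text
t 7.65 tcp [0.4623 0.0471 0.1113] yaw 0.24 tilt [-0.0017 -0.0069] gap 0.799 F [-0.4  0.5 -0.1]
claw [ 0.5496  0.0467 -0.0009]
rim (array([610.3,  14.7]), array([125.6,  88.6]), 72.5) px 686
rim (array([739.3, 108.5]), array([ 87.9, 127.9]), 1.6) px 1018
tins mean [0.635 0.021 0.024]
```

View pics/s8.png

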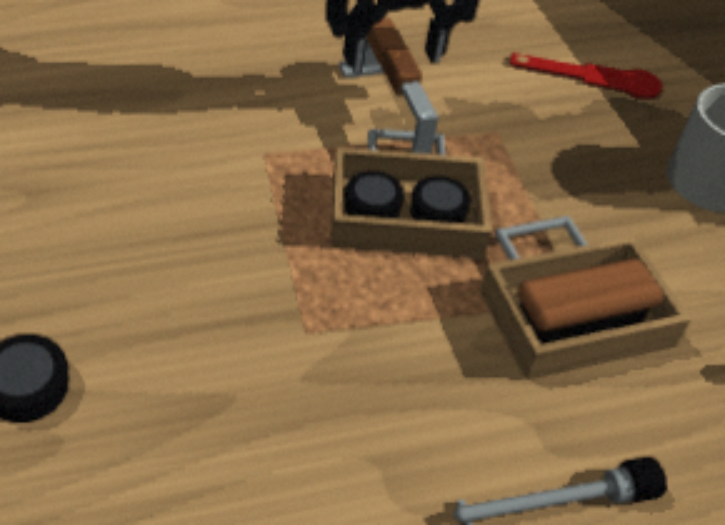

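>>> apply_moves:
  increments:
    - [[0,0,-0.02,0],[0,0,-0.03,0],[0,0,-0.04,0],[0,0,-0.04,0],[0,0,-0.02,0]]

```text
t: 8.2
tcp_pos: [0.4607, 0.0484, 0.263]
tool_rot: [1.0, 0.002, -0.006, 0.003]
force: [0.8, -0.8, 0.0]
finger_gap: 0.8
```

>>> apply_moves:
  increments:
    - [[0,0.04,0,0],[0,0.045,0,0],[0,0.045,0,0],[0,0.045,0,0],[0,0.04,0,0]]

```text
t: 8.7
tcp_pos: [0.4633, -0.1678, 0.2698]
tool_rot: [1.0, 0.009, -0.001, 0.003]
force: [0.3, -0.3, -0.2]
finger_gap: 0.803
```

```bash
python3 - <<'E'
from h import *;from station import manip
box(manip,"s9")
p,d=manip.snapshot("top");cm=manip.camera_model("top");cv2.imwrite("pics/t9.png",p[:,:,::-1])
W=cloud(cm,d);x,y,z=W[...,0],W[...,1],W[...,2]
hsv=cv2.cvtColor(p,cv2.COLOR_RGB2HSV).astype(int)
k=(x>.38)&(x<.53)&(abs(y-.047)<.05)&(z>.05)&(z<.075)
g=W[k&(hsv[...,1]>110)];print("grip",rect(g),np.median(g[:,2]))
k=(x>.53)&(x<.69)&(abs(y-.015)<.1)&(z>.028)&(z<.04)&(hsv[...,1]>80)&(y<.095)
print("tin rim top",rect(W[k]))
E
```

```text
t 8.7 tcp [ 0.4633 -0.1678  0.2698] yaw 0.98 tilt [-0.0017 -0.0069] gap 0.803 F [ 0.3 -0.3 -0.2]
claw [ 0.5506 -0.1671  0.1577]
rim (array([609.2,  14.8]), array([125.7,  89.5]), 73.0) px 696
rim (array([739.6, 108.8]), array([ 87.3, 128.4]), 1.5) px 1005
tins mean [0.635 0.023 0.024]
grip (array([460. ,  45.8]), array([85.4, 24.2]), 0.7) 0.06391626004130076
tin rim top (array([609. ,  13.7]), array([125.3,  85. ]), 72.8)
```

View pics/t9.png

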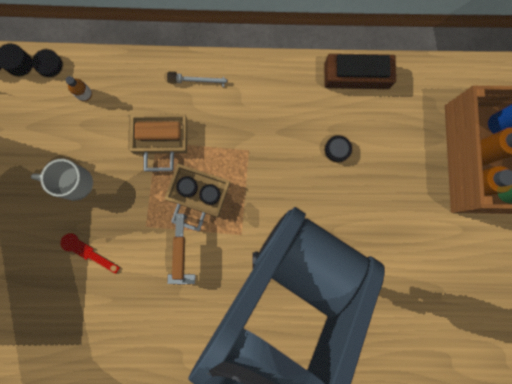

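```bash
python3 -c "
from station import manip
print(manip.sign_off())"
```

```text
the job is handed in; nothing more can be done
None
```

The tin box now sits on the cork mat, about 8 mm from its centre, and the job was handed in at about 8.8 s. I picked up the hook by its grip, lowered the claw into the tin box's loop, and dragged the box over. I then backed the claw off the bar, set the hook on the bench, let go, and moved the arm clear.

- **Box position:** the top and scene cameras put the box centre at (0.609, 0.014), and the mat centre measured (0.617, 0.016). The box is turned about 17° and both tins are still in it.
- **Hook:** it stands upright, with its grip top 64 mm above the bench as expected. Its claw is still inside the loop but not pulling on it.
- **Brush box:** it has not moved, within measuring noise of about 1–2 mm. From its measured pose, the tin box came within roughly 8 mm of its loop near the end of the drag.
- **Forces:** the readings I took stayed below about 5 N.

No check failed. Twice, though, the tool drifted from where I had sent it: 9 mm sideways as it came down to the grip, which I corrected before closing, and up to 6 mm in height later. I used the hook's measured position in the gripper for the moves after that.

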